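Hold a file block home in the corner of a drill jig

ROBOT

A 6-joint arm with a two-finger parallel gripper is mounted at the origin on a cart in front of the work surface, level with it; the furniture and walls round the work are solid. World frame = base frame: x ahead of the robot, y to its left, z up, the work surface at z = 0. Lengths are in mm, angles in rad, forces in N, time in s.
With the tool pointing down it reaches from about 275 to 1000 mm from the base axis. Payload 8.4 kg.
Tool frame: the origin (TCP) lies midway between the tips of the shut fingers; the grasp point (between the pads) lies 19 mm behind it; z points along the fingers, y is the line along which they close (so a half turn about z gives the same grasp; the last joint's range is limited). The gripper opens to 85 mm and grips with 20 to 120 N. Pads are 22 mm wide; open, the fingers measure 114 mm over their backs; the gripper's body (76 mm by 85 mm) begins 54 mm behind the grasp point. The pads swing forward as they close: fully open they stand 13 mm farther back than shut.
Start: joints at [1.167, 0.353, 1.633, -0, 1.155, -0.002], TCP at [244.421, 575.227, 231.281] pointing down, gripper open.
Joint ranges: [-2.63, 2.63], [-0.92, 2.1], [0.06, 2.66], [-1.3, 4.44], [0, 2.69], [-3.02, 3.02]. Speed limits (rad/s): [2.22, 2.22, 2.79, 3.14, 3.14, 3.14].

INTERFACE

Orientations are given as [roll, pitch, yaw] about the fixed x, y, z axes, in that order (R = Rz(yaw) Ry(pitch) Rx(roll)).
In Python, from rig import monitor, imaging, r gives the robot as it stands.
- The arm moves only by the tool drive_tool, never from a script. Its argument "plan" is a list of rows, each an object of numbers: "x", "y", "z": the shift along the tool's x, y, z in units of 50 mm (1.0 is 50 mm); "ax", "ay", "az": the turn, a rotation vector about the tool's x, y, z in units of 6 degrees (1.0 is 6 degrees); "hand": the finger opening in mm, from 0 to 85.4. In form: [{"x": .., "y": .., "z": .., "ax": .., "ay": .., "az": .., "hand": ..}, ...]. A call has 1 to 8 rows; each row is the pose to reach, as a shift and turn from the pose commanded when the call began, along the tool's axes at that moment; what a row does not reach only later rows make up. A row lasts 1/10 s, in which the tool goes at most 50 mm and 8.59 degrees, less where a joint would pass 70% of its speed; a pose out of reach is approached as far as the arm can. A call with a gripper value outside its range is refused whole. The fingers move at their own pace and stop on an object; "grip_force" is the grip in N (left out, the last holds). Time passes only in rows, so rows that repeat a pose let the fingers close. It gives the time, the measured TCP pose, the force, the opening and the grip force at its end, in the units of the state.
- monitor.sense(): the state, without advancing time (a new reading comes with each control period).
- imaging.grab_frame(name): name is "side" or "top" or "wrist"; returns the picture (480x640x3 uint8, red, green, blue); there is no depth.
- imaging.camera_info(name): a dict with "mtx" (3x3 intrinsics, pixels), "dist" ([k1, k2, p1, p2, k3] as OpenCV has them; the pictures are not rectified), "R" (3x3) and "t" (3): a world point X has camera coordinates R X + t. Camera axes: x right, y down, z forward; pixel columns grow to the right and rows downward; lengths in mm; the calibration is good to about 2 mm. A picture is of the moment at which its call begins: read the wrist's pose just before it. camera_info takes no time and is no camera call; for the wrist camera it gives the pose at the moment of the call.
- r.sign_off(): hands the job in; it is judged then, once.
The state is a dict: "clock": time; "qpos": joint angles; "qvel": joint speeds; "joint_efforts": joint torques, N m; "eef_pos": TCP position; "tcp_rot": TCP orientation; "contact_force": force on the tool from outside, world axes, zero at the start; "wrist_torque": the same for the moment, N m; "opening": opening from 0.0 (shut) to 1.0 (fully open); "grasp_force": force on a finger pad.
Only numpy, scipy, OpenCV 4.12 (cv2) and the standard library are available. Lean on these libraries where they do the work, as an engineer would, in place of code of your own. Each camera call takes 0.05 s, during which the arm holds its last target. There are 200 camera calls.

TASK

Pick up the loose wooden block and slide it, pencil-cross end first (the end with the three holes stays outside), in through the open mouth of the steel drill jig and under its drill plate, until it lies flat on the base, square in the corner, touching the end stop and the side stop at once. Finish while holding it there for drilling: keep gripping it and keep it pressed firmly against both stops, and do not let go. Leave the tools and boxes round about where they are.

Things in the scene. Friction and masses are not known exactly. Their poses are not given: they have to be found in the camera images.
- block: Loose light hardwood block, 120 x 40 x 28 mm, about 0.1 kg, lying flat; grip it across its 40 mm width. Origin: centre of its underside; x along its length, z up. On top: three drilled holes near its -x end (x = -48, -32, -16) and a pencil cross near its +x end. At the start the cross end points away from the robot, within 0.5 rad.
- cross (a point): The pencil cross on top of the block (block frame x = +44, y = 0, z = 28 mm).
- drill_jig: Steel drill jig, fixed; its place and yaw (within 0.3 rad) vary. Origin: on the cabinet top, mid base; x points inward, from the open mouth (robot side) to the end stop; y left, z up. Base plate: x -80 to 80, y -55 to 49, top at z = 12 mm. Left of the block's path, before the drill plate, only the low outer pad of the side stop stands.
- bush (a point): Mouth of the drill bush, on the drill plate that bridges the jig (jig frame 42, 0, 59 mm). The plate spans x 18 to 74, z 44 to 54 mm, on the side stop at the left and a leg at the right (inner face y = -34). The tunnel under it is 32 mm high, 54 mm wide (y -34 to 20), open to -x only: the block slides in there along +x, flat on the base.
- home (a point): Where the block's origin lies when fully home in the jig, block x along jig x (jig frame -2, 0, 12 mm). The point turns with the jig.
- side_stop: The jig's side stop, rigid; origin and axes as the jig's. Two steel pads with faces in the plane y = 20 mm, looking to -y: inner pad x 18 to 74 under the drill plate, outer pad x -72 to -44 and only 8 mm high above the base, so fingers that grip the block higher than 10 mm over its underside pass above it. Nothing stands between the pads.
- end_stop: The jig's end stop, rigid; origin and axes as the jig's. A steel block at the closed end of the tunnel; its face is the plane x = 58 mm, looking to -x, 30 mm wide about y = 0, 24 mm high above the base. The wood drags on steel (friction of order 1): press it down on the base only lightly while pushing it to the stops.
- file_block: Finished wooden block 48 x 105 x 36 with seven needle files standing in it, 150 tall, back right; a bystander. Origin: centre of its underside.
- handpiece: Drill handpiece, 28 x 186, lying at the back right; a bystander. Origin: centre of its underside.
- blade_box: Small card box 40 x 62 x 17, right; a bystander. Origin: centre of its underside.
- pencil: Mechanical pencil, 11 x 142 x 12, lying near the front edge; a bystander. Origin: centre of its underside.
- eye_loupe: Black eye loupe, diameter 41, 30 tall, near the front edge on the left; a bystander. Origin: centre of its underside.
- brush: Wooden brush with brass bristles, 18 x 150 x 21, lying behind the jig; a bystander. Origin: centre of its underside.
- punch_a: Black hand punch standing on end, diameter 20, 60 tall, at the back; a bystander. Origin: centre of its underside.
- punch_b: The second, equal hand punch beside the first; a bystander. Origin: centre of its underside.

How it is judged (in metres and radians):
On the way:
1. the gripped block is on the jig with its cross end at least 10 mm past the edge of the drill plate, under it (contact force between the fingers and block above 0.5 N and x of cross in the frame of drill_jig above 0.012 m and z of block in the frame of drill_jig between 0.01 and 0.0165 m and y of block in the frame of drill_jig between -0.016 and 0.003 m and angle between the x axis of block and the x axis of drill_jig, either way round below 0.2 rad), for 0.1 s.
At the end, for the whole second after the job is handed in: The block, cross end in, is held in the fingers and pressed with over 2 N on the end stop and over 2 N on the side stop at once; it is at rest, flat on the base plate and within 2.5 mm of fully home both ways and 0.03 rad of square (contact force between block and end_stop above 2 N and contact force between block and side_stop above 2 N and contact force between the fingers and block above 2 N and x of block in the frame of drill_jig between -0.0045 and 0.0015 m and y of block in the frame of drill_jig between -0.0025 and 0.0025 m and z of block in the frame of drill_jig below 0.0145 m and angle between the x axis of block and the x axis of drill_jig, either way round below 0.03 rad and x of cross in the frame of drill_jig above 0.036 m and linear speed of block below 0.01 m/s); the arm keeps its last pose, push and grip.
It fails at once if a bystander is pushed more than 20 mm from its place (distance of any of file_block, handpiece, blade_box, pencil, eye_loupe, brush, punch_a, punch_b from where it was at the start of the episode above 0.02 m).
It also fails if it takes over 45 s, if anything falls off the work surface, if the arm or the gripper's body presses on something with over 40 N, if the wrist force passes 120 N, or if a joint passes its speed limit or range.

## Working session

There is one attempt and no reset: what is moved stays moved. The work goes in short steps, Python scripts to look and compute and a tool call to move; the robot and the scene stay as the last step left them, time stands still between calls to the robot, and variables do not carry over. Pictures are saved under pics/ and viewed, at most 10 in all, crops included, and the job is handed in when it is done.

Besides the shell and the picture viewer there is one more tool, called after "Call:" as name([rows], argument=value, ...), one row to a line, values as JSON. drive_tool: Moves the arm, as the interface text tells. Its arguments: {"type":"object","properties":{"plan":{"type":"array","items":{"type":"object","properties":{"x":{"type":"number"},"y":{"type":"number"},"z":{"type":"number"},"ax":{"type":"number"},"ay":{"type":"number"},"az":{"type":"number"},"hand":{"type":"number"}}}},"grip_force":{"type":"number"}},"required":["plan"]}

```bash
mkdir -p pics
python3 - <<'E'
from rig import monitor, imaging, r
import cv2
s=monitor.sense(); print({k:s[k] for k in("clock","eef_pos","tcp_rot","contact_force","opening")})
for n in("top","side"):
    im=imaging.grab_frame(n); cv2.imwrite(f"pics/{n}0.png",im[:,:,::-1]); c=imaging.camera_info(n); print(n,c)
E
```

```text
{'clock': 0.0, 'eef_pos': array([244.23598822, 574.76129348, 230.54746561]), 'tcp_rot': array([-3.14017108e+00, -1.37815254e-05,  2.73975033e+00]), 'contact_force': array([-0.23746116, -0.03467383,  0.2308899 ]), 'opening': 1.0035026094635204}
top {'mtx': array([[516.08790254,   0.        , 325.56167183],
       [  0.        , 516.08790254, 235.53032502],
       [  0.        ,   0.        ,   1.        ]]), 'dist': array([-0.10514699,  0.        ,  0.        ,  0.        ,  0.        ]), 'R': array([[-1.33482999e-02, -9.99910871e-01, -2.71330574e-04],
       [-9.96018904e-01,  1.33202617e-02, -8.81414409e-02],
       [ 8.81371992e-02, -9.06288004e-04, -9.96107932e-01]]), 't': array([-57.02615057, 568.5402398 , 932.55247865])}
side {'mtx': array([[531.14455626,   0.        , 322.22195971],
       [  0.        , 531.14455626, 240.420158  ],
       [  0.        ,   0.        ,   1.        ]]), 'dist': array([0.02371892, 0.        , 0.        , 0.        , 0.        ]), 'R': array([[ 0.89567502, -0.44418631, -0.02155884],
       [-0.3116913 , -0.59245135, -0.74286602],
       [ 0.31719835,  0.67208624, -0.66909288]]), 't': array([-517.96566281,  195.70001114,  759.94292708])}
```

View pics/top0.png

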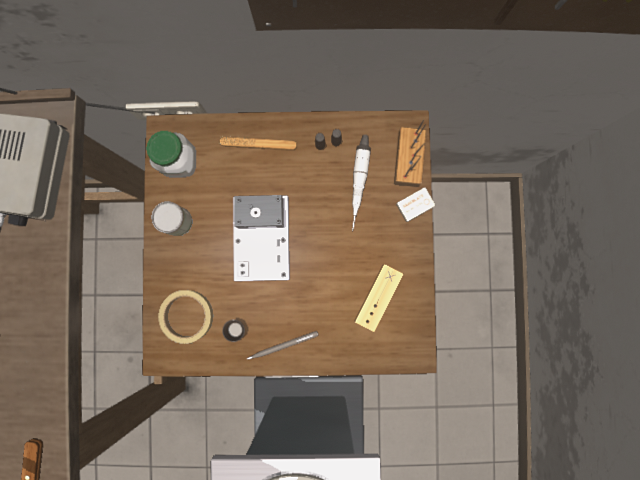

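View pics/side0.png

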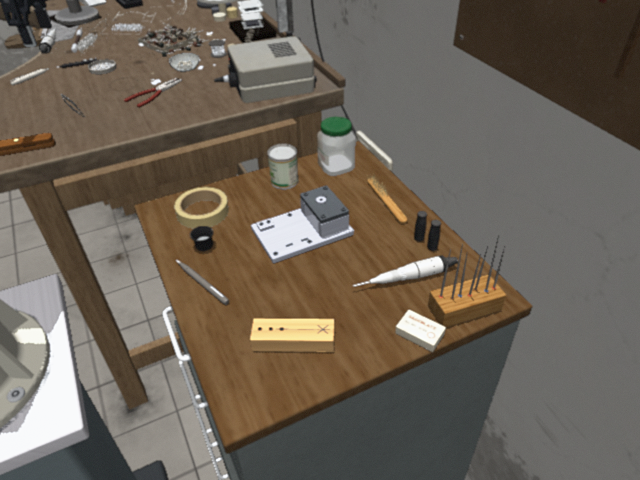

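The top view shows the block with corners near (385,265), (403,273), (374,331) and (356,322), cross end at the top. The jig base spans (234,196) to (289,280), with the bush at about (255,212). The side view agrees and shows the tunnel mouth facing the robot.

```bash
cat > h.py <<'E'
import numpy as np, cv2
def back(c,uv,z):
    p=cv2.undistortPoints(np.float64(uv).reshape(-1,1,2),c["mtx"],c["dist"]).reshape(-1,2)
    d=np.c_[p,np.ones(len(p))]@c["R"]; o=-c["R"].T@c["t"]
    return (o+d*((z-o[2])/d[:,2])[:,None])
def proj(c,X):
    return cv2.projectPoints(np.float64(X).reshape(-1,1,3),cv2.Rodrigues(c["R"])[0],c["t"],c["mtx"],c["dist"])[0].reshape(-1,2)
E
python3 - <<'E'
from h import *
from rig import imaging
c=imaging.camera_info("top"); im=cv2.imread("pics/top0.png"); hsv=cv2.cvtColor(im,cv2.COLOR_BGR2HSV)
def blob(m,box):
    x0,y0,x1,y1=box; mm=np.zeros_like(m); mm[y0:y1,x0:x1]=m[y0:y1,x0:x1]
    cs,_=cv2.findContours(mm,cv2.RETR_EXTERNAL,cv2.CHAIN_APPROX_NONE); return max(cs,key=cv2.contourArea)
def rect(ct,z):
    w=back(c,ct.reshape(-1,2),z)[:,:2]
    r=cv2.minAreaRect(np.float32(w)); return r,cv2.boxPoints(r).round(1).tolist()
print(hsv[300,385],hsv[250,260],hsv[215,265],hsv[300,330])
mb=cv2.inRange(hsv,(15,60,170),(35,160,255)); print("block",rect(blob(mb,(340,250,420,345)),28))
mw=cv2.inRange(hsv,(0,0,140),(179,60,255)); print("base",rect(blob(mw,(215,180,310,300)),12))
md=cv2.inRange(hsv,(0,0,40),(179,60,139)); print("plate",rect(blob(md,(220,185,300,232)),54))
print("bush",back(c,[[255.5,212]],59),"cross",back(c,[[390,276]],28),"holes",back(c,[[379,298],[374,306.5],[367.5,318]],28))
E
```

```text
[ 26  81 242] [ 10   3 240] [120   2 148] [ 14 127 151]
block (((451.8134460449219, -161.072265625), (40.21516799926758, 120.77059173583984), 62.29978561401367), [[389.0, -150.8000030517578], [495.8999938964844, -206.89999389648438], [514.5999755859375, -171.3000030517578], [407.70001220703125, -115.19999694824219]])
base (((567.0157470703125, 57.99999237060547), (160.74803161621094, 104.2776107788086), 0.1657811552286148), [[486.5, 109.9000015258789], [486.79998779296875, 5.599999904632568], [647.5, 6.099999904632568], [647.2000122070312, 110.4000015258789]])
plate (((610.40283203125, 55.33097839355469), (58.64270782470703, 87.91971588134766), 0.8062092065811157), [[580.5, 98.9000015258789], [581.7000122070312, 11.0], [640.2999877929688, 11.800000190734863], [639.0999755859375, 99.69999694824219]])
bush [[608.95205427  61.00728328  59.        ]] cross [[ 491.08132333 -182.2577194    28.        ]] holes [[ 451.07971795 -161.13723731   28.        ]
 [ 435.70153733 -151.64915517   28.        ]
 [ 414.92758648 -139.3425522    28.        ]]
```

```bash
cat >> h.py <<'E'
from scipy.spatial.transform import Rotation as Ro
def row(x,y,z,psi,cur=None):
    from rig import monitor
    s=monitor.sense(); R=Ro.from_euler("xyz",s["tcp_rot"])
    v=R.inv().apply(np.array([x,y,z])-s["eef_pos"])/50
    a=np.degrees((R.inv()*Ro.from_euler("xyz",[np.pi,0,psi])).as_rotvec())/6
    print("clk",round(s["clock"],2),"pos",s["eef_pos"].round(2),"rot",s["tcp_rot"].round(4),"F",s["contact_force"].round(1),"T",s["wrist_torque"].round(2),"op",round(s["opening"]*85.4,1),"grip",s["grasp_force"])
    print("shift",v.round(3),"turn",a.round(3))
E
python3 -c "
from h import *
row(438.5,-154.1,140,2.659)"
```

```text
clk 0.1 pos [244.25 574.84 230.63] rot [-3.1403  0.      2.7398] F [ 1.6 -1.   0.5] T [ 0.03  0.03 -0.05] op 85.6 grip 0.0
shift [ -9.277 -11.896   1.828] turn [-0.012  0.001  0.772]
```

Call:
drive_tool([
  {"x": -9.28,"y": -11.9,"z": 1.82,"az": 0.77,"hand": 85},
  {"x": -9.28,"y": -11.9,"z": 1.82,"az": 0.77,"hand": 85},
  {"x": -9.28,"y": -11.9,"z": 1.82,"az": 0.77,"hand": 85},
  {"x": -9.28,"y": -11.9,"z": 1.82,"az": 0.77,"hand": 85},
  {"x": -9.28,"y": -11.9,"z": 1.82,"az": 0.77,"hand": 85},
  {"x": -9.28,"y": -11.9,"z": 1.82,"az": 0.77,"hand": 85},
  {"x": -9.28,"y": -11.9,"z": 1.82,"az": 0.77,"hand": 85},
  {"x": -9.28,"y": -11.9,"z": 1.82,"az": 0.77,"hand": 85},
])

```text
invalid input
```

```bash
python3 -c "
from h import *
row(438.5,-154.1,140,2.659)"
```

```text
clk 0.1 pos [244.25 574.84 230.63] rot [-3.1403  0.      2.7398] F [ 1.6 -1.   0.5] T [ 0.03  0.03 -0.05] op 85.6 grip 0.0
shift [ -9.277 -11.896   1.828] turn [-0.012  0.001  0.772]
```

Call:
drive_tool([
  {"x": -0.6,"y": -0.75,"z": 0.1,"ax": 0,"ay": 0,"az": 0.1,"hand": 85},
  {"x": -1.2,"y": -1.5,"z": 0.2,"ax": 0,"ay": 0,"az": 0.2,"hand": 85},
  {"x": -1.8,"y": -2.25,"z": 0.3,"ax": 0,"ay": 0,"az": 0.3,"hand": 85},
  {"x": -2.4,"y": -3.0,"z": 0.4,"ax": 0,"ay": 0,"az": 0.4,"hand": 85},
  {"x": -3.0,"y": -3.75,"z": 0.5,"ax": 0,"ay": 0,"az": 0.5,"hand": 85},
  {"x": -3.6,"y": -4.5,"z": 0.6,"ax": 0,"ay": 0,"az": 0.6,"hand": 85},
  {"x": -4.2,"y": -5.25,"z": 0.8,"ax": 0,"ay": 0,"az": 0.7,"hand": 85},
  {"x": -4.8,"y": -6.0,"z": 0.9,"ax": 0,"ay": 0,"az": 0.77,"hand": 85},
], grip_force=60)

```text
clock: 0.9
eef_pos: [347.7, 203.3, 185.7]
tcp_rot: [-3.141, -0.0, 2.659]
contact_force: [0.4, 0.6, -0.4]
opening: 0.998
grasp_force: 0.0
```

```bash
python3 -c "
from h import *
row(438.5,-154.1,140,2.659)"
```

```text
clk 0.9 pos [347.68 203.31 185.73] rot [-3.1412e+00 -1.0000e-04  2.6594e+00] F [ 0.4  0.6 -0.4] T [-0.04 -0.07 -0.01] op 85.3 grip 0.0
shift [-4.924 -5.49   0.916] turn [-0.004 -0.001  0.003]
```

Call:
drive_tool([
  {"x": -0.6,"y": -0.7,"z": 0.1,"ax": 0,"ay": 0,"az": 0,"hand": 85},
  {"x": -1.3,"y": -1.4,"z": 0.2,"ax": 0,"ay": 0,"az": 0,"hand": 85},
  {"x": -2.0,"y": -2.1,"z": 0.4,"ax": 0,"ay": 0,"az": 0,"hand": 85},
  {"x": -2.6,"y": -2.8,"z": 0.5,"ax": 0,"ay": 0,"az": 0,"hand": 85},
  {"x": -3.2,"y": -3.5,"z": 0.6,"ax": 0,"ay": 0,"az": 0,"hand": 85},
  {"x": -3.8,"y": -4.2,"z": 0.7,"ax": 0,"ay": 0,"az": 0,"hand": 85},
  {"x": -4.4,"y": -4.9,"z": 0.8,"ax": 0,"ay": 0,"az": 0,"hand": 85},
  {"x": -4.92,"y": -5.49,"z": 0.92,"ax": 0,"ay": 0,"az": 0,"hand": 85},
], grip_force=60)

```text
clock: 1.7
eef_pos: [438.7, -154.5, 140.1]
tcp_rot: [-3.142, 0.0, 2.658]
contact_force: [0.7, 0.9, 0.4]
opening: 0.996
grasp_force: 0.0
```

Run:
```python
from h import *
from rig import imaging
row(438.5,-154.1,8,2.659)
c=imaging.camera_info("wrist"); im=imaging.grab_frame("wrist")
row(438.5,-154.1,8,2.659)
p=np.array([[x,y] for x,y in [(-60,-20),(60,-20),(60,20),(-60,20)]]); a=-0.483
R=np.array([[np.cos(a),-np.sin(a)],[np.sin(a),np.cos(a)]])
w=np.c_[p@R.T+[451.8,-161.1],np.full(4,28)]
im=im[:,:,::-1].copy()
cv2.polylines(im,[proj(c,w).astype(int)],True,(0,0,255),1)
cv2.imwrite("pics/w1.png",im)
```

```text
clk 1.7 pos [ 438.69 -154.48  140.1 ] rot [-3.1416e+00  4.0000e-04  2.6583e+00] F [0.7 0.9 0.4] T [0.03 0.01 0.03] op 85.1 grip 0.0
shift [0.008 0.005 2.642] turn [-0.     0.004 -0.007]
clk 1.75 pos [ 440.52 -158.52  139.71] rot [-3.1401e+00  3.0000e-03  2.6583e+00] F [ 2.  -3.7 -0.3] T [-0.12 -0.07 -0.01] op 85.1 grip 0.0
shift [0.085 0.063 2.634] turn [-0.014  0.029 -0.006]
```

View pics/w1.png

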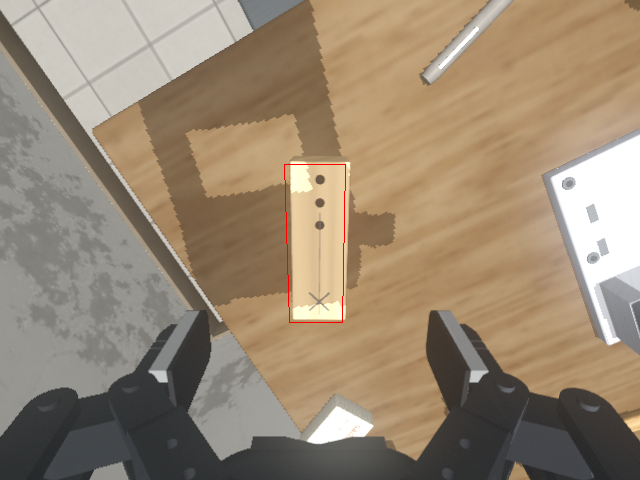

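The wrist view shows the block at about x 288–350, y 160–321, within about 4 px of my predicted outline and centred between the fingers. Next I descend and grip.

Call:
drive_tool([
  {"x": 0,"y": 0,"z": 0.5,"ax": 0,"ay": 0,"az": 0,"hand": 85},
  {"x": 0,"y": 0,"z": 1.2,"ax": 0,"ay": 0,"az": 0,"hand": 85},
  {"x": 0,"y": 0,"z": 1.9,"ax": 0,"ay": 0,"az": 0,"hand": 85},
  {"x": 0,"y": 0,"z": 2.4,"ax": 0,"ay": 0,"az": 0,"hand": 85},
  {"x": 0,"y": 0,"z": 2.6,"ax": 0,"ay": 0,"az": 0,"hand": 85},
  {"x": 0,"y": 0,"z": 2.64,"ax": 0,"ay": 0,"az": 0,"hand": 70},
  {"x": 0,"y": 0,"z": 2.64,"ax": 0,"ay": 0,"az": 0,"hand": 55},
  {"x": 0,"y": 0,"z": 2.64,"ax": 0,"ay": 0,"az": 0,"hand": 55},
], grip_force=60)

```text
clock: 2.55
eef_pos: [439.4, -152.3, 9.4]
tcp_rot: [3.141, 0.002, 2.659]
contact_force: [0.6, 0.5, -0.4]
opening: 0.642
grasp_force: 0.0
```

Run:
```python
from h import *
from rig import imaging
row(438.5,-154.1,8,2.659)
im=imaging.grab_frame("side")
cv2.imwrite("pics/s2.png",cv2.resize(im[250:400,200:400,::-1],None,fx=4,fy=4,interpolation=2))
```

```text
clk 2.55 pos [ 439.44 -152.29    9.37] rot [3.1413e+00 1.9000e-03 2.6593e+00] F [ 0.6  0.5 -0.4] T [-0.04  0.    0.04] op 54.8 grip 0.0
shift [-0.    -0.041  0.027] turn [0.002 0.018 0.003]
```

View pics/s2.png

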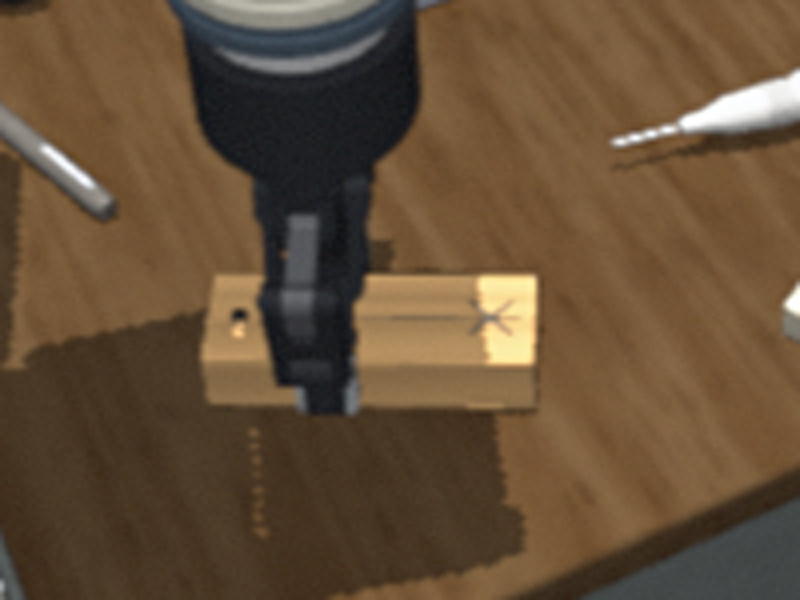

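The side crop shows the fingers straddling the block, with the near fingertip at crop (330,412), which is side pixel (282.5,353). I'll work out the tip height before closing.

Run:
```python
from h import *
from rig import imaging
c=imaging.camera_info("side"); a=-0.483
for uv in ([282.5,353],[275,352.5],[289,352.5]):
  for z in (-4,0,4,8,12,16):
    w=back(c,[uv],z)[0]-[451.8,-161.1,0]
    print(uv,z,"blockx %.1f blocky %.1f"%(w[0]*np.cos(a)+w[1]*np.sin(a),-w[0]*np.sin(a)+w[1]*np.cos(a)))
```

```text
[282.5, 353] -4 blockx -16.5 blocky -19.0
[282.5, 353] 0 blockx -16.0 blocky -21.9
[282.5, 353] 4 blockx -15.5 blocky -24.8
[282.5, 353] 8 blockx -15.0 blocky -27.7
[282.5, 353] 12 blockx -14.4 blocky -30.6
[282.5, 353] 16 blockx -13.9 blocky -33.5
[275, 352.5] -4 blockx -27.7 blocky -18.1
[275, 352.5] 0 blockx -27.1 blocky -21.0
[275, 352.5] 4 blockx -26.5 blocky -24.0
[275, 352.5] 8 blockx -25.9 blocky -26.9
[275, 352.5] 12 blockx -25.3 blocky -29.8
[275, 352.5] 16 blockx -24.7 blocky -32.7
[289, 352.5] -4 blockx -7.0 blocky -18.0
[289, 352.5] 0 blockx -6.5 blocky -20.9
[289, 352.5] 4 blockx -6.0 blocky -23.8
[289, 352.5] 8 blockx -5.6 blocky -26.7
[289, 352.5] 12 blockx -5.1 blocky -29.7
[289, 352.5] 16 blockx -4.7 blocky -32.6
```

Call:
drive_tool([
  {"x": 0,"y": 0,"z": 0,"ax": 0,"ay": 0,"az": 0,"hand": 45},
  {"x": 0,"y": 0,"z": 0,"ax": 0,"ay": 0,"az": 0,"hand": 30},
  {"x": 0,"y": 0,"z": 0,"ax": 0,"ay": 0,"az": 0,"hand": 30},
  {"x": 0,"y": 0,"z": 0,"ax": 0,"ay": 0,"az": 0,"hand": 30},
  {"x": 0,"y": 0,"z": 0,"ax": 0,"ay": 0,"az": 0,"hand": 30},
], grip_force=60)

```text
clock: 3.1
eef_pos: [439.2, -152.2, 9.4]
tcp_rot: [3.141, 0.002, 2.659]
contact_force: [-1.8, 0.4, 10.9]
opening: 0.452
grasp_force: 60.4
```

Run:
```python
from h import *
row(438.5,-154.1,60,2.659)
```

```text
clk 3.1 pos [ 439.18 -152.24    9.38] rot [3.1413e+00 1.5000e-03 2.6590e+00] F [-1.8  0.4 10.9] T [ 0.04  0.3  -0.12] op 38.6 grip 60.41954040527344
shift [-0.007 -0.039 -1.012] turn [ 0.002  0.014 -0.   ]
```

Call:
drive_tool([
  {"x": 0,"y": 0,"z": -0.2,"ax": 0,"ay": 0,"az": 0,"hand": 30},
  {"x": 0,"y": 0,"z": -0.6,"ax": 0,"ay": 0,"az": 0,"hand": 30},
  {"x": 0,"y": 0,"z": -1.1,"ax": 0,"ay": 0,"az": 0,"hand": 30},
  {"x": 0,"y": 0,"z": -1.5,"ax": 0,"ay": 0,"az": 0,"hand": 30},
  {"x": 0,"y": 0,"z": -1.6,"ax": 0,"ay": 0,"az": 0,"hand": 30},
  {"x": 0,"y": 0,"z": -1.6,"ax": 0,"ay": 0,"az": 0,"hand": 30},
], grip_force=60)

```text
clock: 3.7
eef_pos: [439.1, -152.2, 89.2]
tcp_rot: [3.141, 0.002, 2.659]
contact_force: [0.7, 0.1, -1.1]
opening: 0.456
grasp_force: 60.9
```

Run:
```python
from h import *
row(476.7,55,80,3.1446)
```

```text
clk 3.7 pos [ 439.13 -152.22   89.18] rot [3.1413e+00 2.2000e-03 2.6592e+00] F [ 0.7  0.1 -1.1] T [-0.01  0.03 -0.01] op 38.9 grip 60.879178047180176
shift [1.257 4.02  0.182] turn [-2.000e-03  2.100e-02 -4.635e+00]
```

Call:
drive_tool([
  {"x": 0.15,"y": 0.4,"z": 0,"ax": 0,"ay": 0,"az": -0.6,"hand": 30},
  {"x": 0.4,"y": 1.1,"z": 0,"ax": 0,"ay": 0,"az": -1.4,"hand": 30},
  {"x": 0.6,"y": 1.9,"z": 0,"ax": 0,"ay": 0,"az": -2.3,"hand": 30},
  {"x": 0.85,"y": 2.7,"z": 0,"ax": 0,"ay": 0,"az": -3.2,"hand": 30},
  {"x": 1.1,"y": 3.5,"z": 0,"ax": 0,"ay": 0,"az": -4.0,"hand": 30},
  {"x": 1.22,"y": 3.9,"z": 0,"ax": 0,"ay": 0,"az": -4.5,"hand": 30},
  {"x": 1.257,"y": 4.02,"z": 0,"ax": 0,"ay": 0.02,"az": -4.635,"hand": 30},
  {"x": 1.257,"y": 4.02,"z": 0,"ax": 0,"ay": 0.02,"az": -4.635,"hand": 30},
], grip_force=60)

```text
clock: 4.5
eef_pos: [475.6, 55.6, 87.4]
tcp_rot: [3.141, -0.004, -3.138]
contact_force: [-0.2, -0.4, -0.6]
opening: 0.454
grasp_force: 61.0
```

Run:
```python
from h import *
from rig import imaging
row(476.7,55,23,3.1446)
o=[]
for n,(x0,y0,x1,y1) in {"top":(210,180,370,300),"side":(210,160,370,280)}.items():
    im=imaging.grab_frame(n)[:,:,::-1]; cv2.imwrite(f"pics/{n}3full.png",im); o.append(cv2.resize(im[y0:y1,x0:x1],None,fx=2.5*2,fy=2.5*2,interpolation=2)[:, :400*2])
cv2.imwrite("pics/c3.png",cv2.resize(np.hstack(o),(800,300)))
row(476.7,55,23,3.1446)
```

```text
clk 4.5 pos [475.59  55.62  87.43] rot [ 3.1413 -0.0036 -3.1375] F [-0.2 -0.4 -0.6] T [-0.01 -0.02 -0.01] op 38.8 grip 60.95944404602051
shift [-0.027 -0.013  1.288] turn [ 0.002 -0.034  0.01 ]
clk 4.6 pos [475.43  54.42  87.66] rot [ 3.1415 -0.0035 -3.1398] F [-0.3 -1.1 -0.4] T [-0.04  0.05  0.05] op 38.4 grip 60.957173109054565
shift [-0.03   0.011  1.293] turn [ 0.001 -0.033 -0.012]
```

View pics/c3.png

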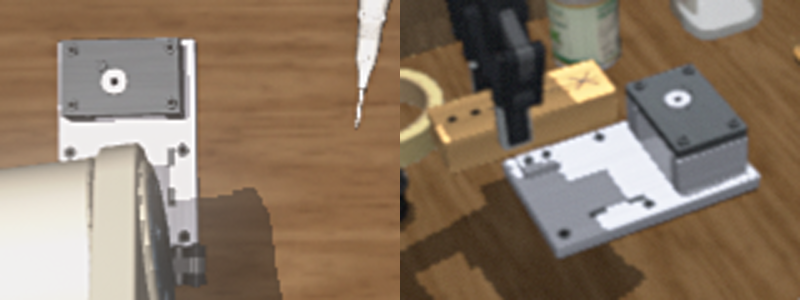

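The crops show the block level ahead of the jig mouth, cross end inward, above the base and in line with the tunnel. Now I lower it.

Call:
drive_tool([
  {"x": -0.03,"y": 0,"z": 0.3,"ax": 0,"ay": -0.03,"az": 0,"hand": 30},
  {"x": -0.03,"y": 0,"z": 0.7,"ax": 0,"ay": -0.03,"az": 0,"hand": 30},
  {"x": -0.03,"y": 0,"z": 1.0,"ax": 0,"ay": -0.03,"az": 0,"hand": 30},
  {"x": -0.03,"y": 0,"z": 1.2,"ax": 0,"ay": -0.03,"az": 0,"hand": 30},
  {"x": -0.03,"y": 0,"z": 1.27,"ax": 0,"ay": -0.03,"az": 0,"hand": 30},
  {"x": -0.03,"y": 0,"z": 1.29,"ax": 0,"ay": -0.03,"az": 0,"hand": 30},
  {"x": -0.03,"y": 0,"z": 1.29,"ax": 0,"ay": -0.03,"az": 0,"hand": 30},
], grip_force=60)

```text
clock: 5.3
eef_pos: [477.8, 55.0, 24.1]
tcp_rot: [3.141, 0.002, -3.139]
contact_force: [0.0, -0.2, -0.1]
opening: 0.454
grasp_force: 61.0
```

Run:
```python
from h import *
row(476.7,55,22.4,3.1446)
```

```text
clk 5.3 pos [477.79  54.99  24.12] rot [ 3.1411e+00  1.6000e-03 -3.1391e+00] F [ 0.  -0.2 -0.1] T [-0.02  0.02 -0.05] op 38.8 grip 60.958263874053955
shift [0.022 0.    0.034] turn [ 0.005  0.015 -0.005]
```

Call:
drive_tool([
  {"x": -0.1,"y": 0,"z": 0.025,"ax": 0,"ay": 0.01,"az": 0,"hand": 30},
  {"x": -0.25,"y": 0,"z": 0.025,"ax": 0,"ay": 0.01,"az": 0,"hand": 30},
  {"x": -0.45,"y": 0,"z": 0.025,"ax": 0,"ay": 0.01,"az": 0,"hand": 30},
  {"x": -0.65,"y": 0,"z": 0.025,"ax": 0,"ay": 0.01,"az": 0,"hand": 30},
  {"x": -0.85,"y": 0,"z": 0.025,"ax": 0,"ay": 0.01,"az": 0,"hand": 30},
  {"x": -1.0,"y": 0,"z": 0.025,"ax": 0,"ay": 0.01,"az": 0,"hand": 30},
  {"x": -1.1,"y": 0,"z": 0.025,"ax": 0,"ay": 0.01,"az": 0,"hand": 30},
  {"x": -1.1,"y": 0,"z": 0.025,"ax": 0,"ay": 0.01,"az": 0,"hand": 30},
], grip_force=60)

```text
clock: 6.1
eef_pos: [533.2, 55.4, 22.5]
tcp_rot: [3.141, 0.0, -3.139]
contact_force: [0.3, -0.4, -1.7]
opening: 0.455
grasp_force: 61.0
```

Run:
```python
from h import *
row(549.7,55,21.5,3.1446)
```

```text
clk 6.1 pos [533.25  55.4   22.54] rot [ 3.1410e+00  5.0000e-04 -3.1387e+00] F [ 0.3 -0.4 -1.7] T [-0.02 -0.   -0.  ] op 38.8 grip 60.95802068710327
shift [-0.329 -0.009  0.021] turn [ 0.005  0.005 -0.001]
```

Call:
drive_tool([
  {"x": -0.08,"y": 0,"z": 0.01,"ax": 0,"ay": 0,"az": 0,"hand": 30},
  {"x": -0.16,"y": 0,"z": 0.01,"ax": 0,"ay": 0,"az": 0,"hand": 30},
  {"x": -0.22,"y": 0,"z": 0.01,"ax": 0,"ay": 0,"az": 0,"hand": 30},
  {"x": -0.27,"y": 0,"z": 0.01,"ax": 0,"ay": 0,"az": 0,"hand": 30},
  {"x": -0.3,"y": 0,"z": 0.01,"ax": 0,"ay": 0,"az": 0,"hand": 30},
  {"x": -0.32,"y": 0,"z": 0.01,"ax": 0,"ay": 0,"az": 0,"hand": 30},
  {"x": -0.32,"y": 0,"z": 0.01,"ax": 0,"ay": 0,"az": 0,"hand": 30},
])

```text
clock: 6.8
eef_pos: [548.6, 55.4, 22.1]
tcp_rot: [3.141, 0.0, -3.139]
contact_force: [-0.0, 0.1, -1.8]
opening: 0.45
grasp_force: 61.0
```

Run:
```python
from h import *
row(549.7,61,21.5,3.1446)
```

```text
clk 6.8 pos [548.56  55.43  22.09] rot [ 3.1411e+00  1.0000e-04 -3.1386e+00] F [-0.   0.1 -1.8] T [0.01 0.   0.03] op 38.5 grip 60.95900774002075
shift [-0.023  0.111  0.012] turn [ 0.005  0.001 -0.001]
```

Call:
drive_tool([
  {"x": 0,"y": 0.03,"z": 0,"ax": 0,"ay": 0,"az": 0,"hand": 30},
  {"x": 0,"y": 0.06,"z": 0,"ax": 0,"ay": 0,"az": 0,"hand": 30},
  {"x": 0,"y": 0.09,"z": 0,"ax": 0,"ay": 0,"az": 0,"hand": 30},
  {"x": 0,"y": 0.11,"z": 0,"ax": 0,"ay": 0,"az": 0,"hand": 30},
  {"x": 0,"y": 0.11,"z": 0,"ax": 0,"ay": 0,"az": 0,"hand": 30},
  {"x": 0,"y": 0.11,"z": 0,"ax": 0,"ay": 0,"az": 0,"hand": 30},
])

```text
clock: 7.4
eef_pos: [548.5, 61.0, 22.1]
tcp_rot: [3.141, 0.0, -3.138]
contact_force: [0.4, -0.2, -1.1]
opening: 0.455
grasp_force: 61.0
```

Run:
```python
from h import *
row(550.7,62,21.5,3.1446)
```

```text
clk 7.4 pos [548.46  60.97  22.09] rot [ 3.1411  0.     -3.1385] F [ 0.4 -0.2 -1.1] T [-0.01 -0.03  0.01] op 38.9 grip 60.956289768218994
shift [-0.045  0.02   0.012] turn [0.005 0.    0.001]
```

No contact yet, so I creep on in y until I feel the side stop.

Call:
drive_tool([
  {"x": 0,"y": 0.015,"z": 0,"ax": 0,"ay": 0,"az": 0,"hand": 30},
  {"x": 0,"y": 0.03,"z": 0,"ax": 0,"ay": 0,"az": 0,"hand": 30},
  {"x": 0,"y": 0.03,"z": 0,"ax": 0,"ay": 0,"az": 0,"hand": 30},
  {"x": 0,"y": 0.03,"z": 0,"ax": 0,"ay": 0,"az": 0,"hand": 30},
])

```text
clock: 7.8
eef_pos: [548.5, 61.5, 22.1]
tcp_rot: [-3.141, 0.0, -3.138]
contact_force: [0.5, -6.7, 0.1]
opening: 0.453
grasp_force: 61.0
```

Run:
```python
from h import *
row(550.7,62,21.5,3.1446)
```

```text
clk 7.8 pos [548.55  61.49  22.12] rot [-3.1407e+00  1.0000e-04 -3.1375e+00] F [ 0.5 -6.7  0.1] T [-1.19  0.    0.29] op 38.7 grip 61.04134440422058
shift [-0.043  0.01   0.012] turn [-0.008  0.001  0.01 ]
```

Call:
drive_tool([
  {"x": -0.01,"y": -0.01,"z": 0,"ax": 0,"ay": 0,"az": -0.03,"hand": 30},
  {"x": -0.02,"y": -0.01,"z": 0,"ax": 0,"ay": 0,"az": -0.06,"hand": 30},
  {"x": -0.03,"y": -0.01,"z": 0,"ax": 0,"ay": 0,"az": -0.06,"hand": 30},
  {"x": -0.04,"y": 0,"z": 0,"ax": 0,"ay": 0,"az": -0.06,"hand": 30},
  {"x": -0.04,"y": 0,"z": 0,"ax": 0,"ay": 0,"az": -0.06,"hand": 30},
  {"x": -0.04,"y": 0,"z": 0,"ax": 0,"ay": 0,"az": -0.06,"hand": 30},
])

```text
clock: 8.4
eef_pos: [549.4, 61.8, 21.8]
tcp_rot: [-3.141, -0.002, -3.131]
contact_force: [-2.9, -7.4, 0.5]
opening: 0.452
grasp_force: 61.3
```

Run:
```python
from h import *
row(550.7,62,21.5,3.1446)
```

```text
clk 8.4 pos [549.38  61.75  21.82] rot [-3.1409e+00 -2.1000e-03 -3.1315e+00] F [-2.9 -7.4  0.5] T [-1.2   0.63  0.42] op 38.6 grip 61.280030608177185
shift [-0.026  0.005  0.006] turn [-0.006 -0.02   0.068]
```

Call:
drive_tool([
  {"x": -0.01,"y": 0,"z": 0,"ax": 0,"ay": 0,"az": -0.05,"hand": 30},
  {"x": -0.01,"y": 0,"z": 0,"ax": 0,"ay": 0,"az": -0.1,"hand": 30},
  {"x": -0.02,"y": 0,"z": 0,"ax": 0,"ay": 0,"az": -0.1,"hand": 30},
  {"x": -0.02,"y": 0,"z": 0,"ax": 0,"ay": 0,"az": -0.1,"hand": 30},
  {"x": -0.02,"y": 0,"z": 0,"ax": 0,"ay": 0,"az": -0.1,"hand": 30},
])

```text
clock: 8.9
eef_pos: [549.5, 61.9, 21.6]
tcp_rot: [-3.141, -0.004, -3.123]
contact_force: [-5.1, -6.7, 1.1]
opening: 0.454
grasp_force: 61.4
```

Run:
```python
from h import *
row(550.7,62,21.5,3.1446)
```

```text
clk 8.9 pos [549.52  61.89  21.58] rot [-3.1415 -0.0037 -3.1227] F [-5.1 -6.7  1.1] T [-1.02  0.88 -0.36] op 38.8 grip 61.36480450630188
shift [-0.024  0.002  0.002] turn [-0.001 -0.036  0.152]
```

Call:
drive_tool([
  {"x": -0.03,"y": -0.02,"z": 0,"ax": 0,"ay": 0,"az": 0.04,"hand": 30},
  {"x": -0.06,"y": -0.02,"z": 0,"ax": 0,"ay": 0,"az": 0.04,"hand": 30},
  {"x": -0.08,"y": 0.0,"z": 0,"ax": 0,"ay": 0,"az": 0.04,"hand": 30},
  {"x": -0.08,"y": 0.02,"z": 0,"ax": 0,"ay": 0,"az": 0.04,"hand": 30},
  {"x": -0.08,"y": 0.04,"z": 0,"ax": 0,"ay": 0,"az": 0.04,"hand": 30},
  {"x": -0.08,"y": 0.04,"z": 0,"ax": 0,"ay": 0,"az": 0.04,"hand": 30},
  {"x": -0.08,"y": 0.04,"z": 0,"ax": 0,"ay": 0,"az": 0.04,"hand": 30},
])

```text
clock: 9.6
eef_pos: [549.5, 62.0, 21.4]
tcp_rot: [-3.139, -0.011, -3.125]
contact_force: [-18.3, -19.2, 16.6]
opening: 0.452
grasp_force: 63.0
```

Run:
```python
from h import *
row(550.7,62,21.5,3.1446)
```

```text
clk 9.6 pos [549.47  62.02  21.42] rot [-3.1387 -0.0114 -3.1254] F [-18.3 -19.2  16.6] T [-2.8   2.61  0.01] op 38.6 grip 63.00457298755646
shift [-0.024 -0.001 -0.002] turn [-0.029 -0.109  0.126]
```

Both stops carry load and the yaw moment is near zero, but the block presses 16 N on the base. I'll ease z up.

Call:
drive_tool([
  {"x": 0,"y": 0,"z": -0.01,"ax": 0,"ay": 0,"az": 0,"hand": 30},
  {"x": 0,"y": 0,"z": -0.02,"ax": 0,"ay": 0,"az": 0,"hand": 30},
  {"x": 0,"y": 0,"z": -0.02,"ax": 0,"ay": 0,"az": 0,"hand": 30},
  {"x": 0,"y": 0,"z": -0.02,"ax": 0,"ay": 0,"az": 0,"hand": 30},
])

```text
clock: 10.0
eef_pos: [549.5, 62.0, 21.5]
tcp_rot: [-3.139, -0.011, -3.125]
contact_force: [-14.7, -18.4, 4.1]
opening: 0.449
grasp_force: 61.7
```

Run:
```python
from h import *
from rig import imaging
row(550.7,62,21.5,3.1446)
im=imaging.grab_frame("side")[:,:,::-1]; c=imaging.camera_info("side")
im=cv2.resize(im[170:290,220:380],None,fx=5,fy=5,interpolation=2)
p=(proj(c,[[565-60,61-20,40],[565-60,61+20,40],[565-60,61-20,12],[565+10,61-20,40],[567+18,61-34,12]])-[220,170])*5+2
for q in p: cv2.circle(im,tuple(map(int,q)),4,(0,0,255),1)
cv2.imwrite("pics/s5.png",im)
```

```text
clk 10.0 pos [549.48  62.01  21.5 ] rot [-3.1387 -0.0114 -3.1254] F [-14.7 -18.4   4.1] T [-2.84  1.98  0.03] op 38.4 grip 61.732356548309326
shift [-0.024 -0.001 -0.   ] turn [-0.029 -0.109  0.126]
```

View pics/s5.png

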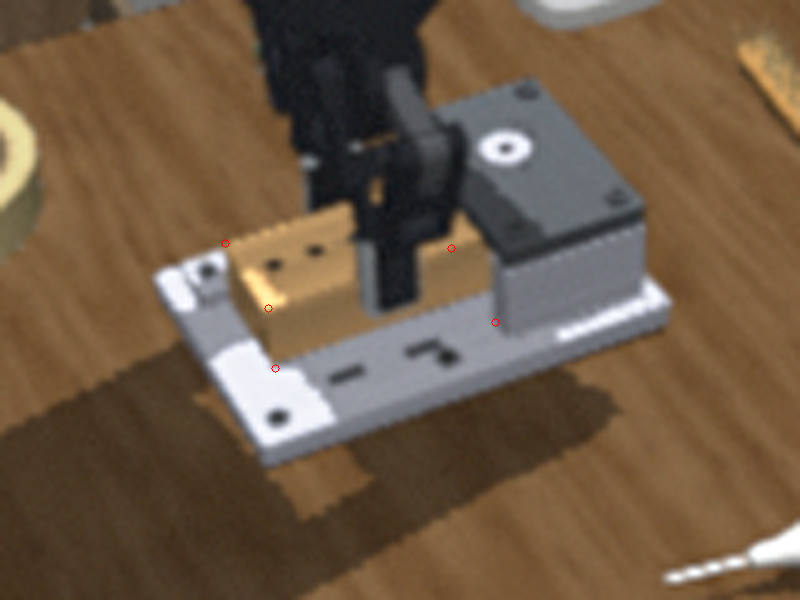

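The side view shows the block under the plate, three-hole end outside, flat on the base. Its corners at (277,362) and (275,308) lie within about 1–2 mm of the predicted home marks. The forces are steady, so I hand in.

Run:
```python
from h import *
from rig import r
row(550.7,62,21.5,3.1446)
print(r.sign_off())
```

```text
clk 10.05 pos [549.49  62.03  21.5 ] rot [-3.1387 -0.0114 -3.1255] F [-15.5 -17.4   3.6] T [-2.83  2.02 -0.01] op 38.6 grip 61.73305928707123
shift [-0.024 -0.001 -0.   ] turn [-0.028 -0.109  0.125]
the job is handed in; nothing more can be done
None
```

I handed the job in at 10 s with the block fully in the jig, cross end first and still gripped at about 62 N; the wrist reads about 15 N toward the end stop and 17 N toward the side stop, and hand-in gave no verdict.

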